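Hang the rinse basket to drip over its tray

TASK

First slide the blue drip tray along its guides until it is fully home against the end stop under the hook. Then hang the white tube basket by its bail on the hook over the tray, setting it on gently, and leave it hanging still and let go. Keep the basket upright on the way and leave the tip box, the bottle and the jar alone.

Things in the scene. Friction and masses are not known exactly. Their poses are not given: they have to be found in the camera images.
- stand: Fixed drip stand. Origin on the bench straight below the hook seat; +x points from there to the post, +y along the guides to their open end, z up. White base plate x -90 to +130, y -80 to +250 mm, 8 thick, red centre line x = 0. Guide walls y -60 to +250 mm, inner faces x = +-76.5 mm, tops z 34 mm. Post, 8 mm round, at x +100, y 0, 246 mm high; nothing stands above the hook.
- hook_seat (a point): Top of the single 8 mm hook rod at its lowest point (stand x 0, y 0, z 240 mm). From the post the rod runs in the plane y = 0 towards stand -x, sinking 6 mm to this seat, then bends up to the red tip. A bail passes over the tip in stand +x direction and is lowered onto the rod. Hung, the bar lies along stand y.
- hook_tip (a point): Centre of the red ball (11 mm across) at the hook's free end: stand x -24, y 0, z 250 mm; its top is at z 256 mm.
- tray_home (a point): Where the tray's origin lies when fully home (stand x 0, y 0, z 8 mm): the tray's leading wall then meets the end stop, whose face is at stand y = -60.5 mm, top at z 34 mm.
- tray: Loose blue open drip tray, 130 (x) x 120 (y) x 45 mm high, about 0.35 kg. Origin: centre of its underside; axes as the stand's. Lies on the base plate between the guides, 100 to 160 mm short of home; slides with dry friction. Only two short white side shoes (28 mm long at mid length, 10 mm out) run on the guide walls, about 1.5 mm play each side: pushed over 30 mm off centre it jams, within 12 it runs.
- tray_rear (a point): Middle of the outer face of the tray's trailing wall (tray x 0, y +60 mm, 22 mm above its underside), marked by a white stripe 12 mm wide: the place to push, towards stand -y.
- basket: Loose white basket 110 (x) x 52 (y) x 42 mm high, 0.25 kg, with three capped tubes fixed in it (tops at z 73 mm) and a stiff steel U bail. Origin: centre of its underside; stands left or right of the stand. Front and back alike. Bail in the plane x = 0: two flat upright straps, 14 mm wide in x, 4 thick, outer faces y = +-28 mm, joined by a flat top bar along y. Hung, its underside is 110 mm up.
- bail_mid (a point): Middle of the underside of the bail's top bar (basket x 0, y 0, z 130 mm); the bar is 14 mm wide, 5 mm thick, 48 mm long between the straps. From above, fingers outside the two straps just under the bar (56 mm wide grasp closing along y) leave the space under the bar free for the hook.
- tipbox: Bystander: closed pipette-tip box, blue with a clear lid, 124 x 89 x 82 mm high, origin at the centre of its underside, on the other side of the stand from the basket. Leave alone.
- reagent: Bystander: white round bottle with a red cap, 64 mm across, about 150 mm high, origin at the centre of its underside. Leave alone.
- jar: Bystander: clear round jar with a green cap, 60 mm across, about 90 mm high, origin at the centre of its underside. Leave alone.
Not all that is in view belongs to the job. Leave any brown or pink look-alike of the basket alone.

How it is judged (in metres and radians):
On the way, in this order (a step that is already met when the one before it is completed fails the run):
1. the tray is fully home against the end stop, flat between its guides (y of tray in the frame of stand below 0.01 m and x of tray in the frame of stand between -0.006 and 0.006 m and z of tray in the frame of stand below 0.013 m and angle between tray's own z axis and vertical below 0.06 rad), for 0.2 s.
2. the basket hangs by its bail on the hook, let go (x of bail_mid in the frame of stand between -0.022 and 0.045 m and y of bail_mid in the frame of stand between -0.022 and 0.022 m and z of bail_mid in the frame of stand between 0.232 and 0.252 m and contact force between basket and stand above 0.8 N and contact force between basket and the fingers below 0.1 N), for 0.3 s.
At the end, for the whole second after the job is handed in: Tray within 10 mm of fully home, flat, centred within 6 mm, at rest. Basket let go, hanging still (under 0.04 m/s, 0.4 rad/s), tilt under 0.3 rad, clear of the tray, bar on the hook rod: mid-bar underside -22 to +45 mm along and 22 mm across from the seat, 232 to 252 mm high (all of step 1 and all of step 2 and angle between basket's own z axis and vertical below 0.3 rad and linear speed of basket below 0.04 m/s and angular speed of basket below 0.4 rad/s and contact force between basket and tray below 0.05 N and linear speed of tray below 0.02 m/s); the robot touches nothing.
It fails at once if the basket is tipped by more than 0.8 rad (angle between basket's own z axis and vertical above 0.8 rad).
It fails at once if the basket is dropped or pressed on the stand with more than 40 N (contact force between basket and stand above 40 N).
It fails at once if the tip box is moved by more than 15 mm (distance of tipbox from where it was at the start of the episode above 0.015 m).
It fails at once if the bottle is moved by more than 15 mm (distance of reagent from where it was at the start of the episode above 0.015 m).
It fails at once if the jar is moved by more than 15 mm (distance of jar from where it was at the start of the episode above 0.015 m).
It also fails if it takes over 72 s, if anything falls off the work surface, if the arm or the gripper's body presses on something with over 40 N, if the wrist force passes 120 N, or if a joint passes its speed limit or range.

ROBOT

A 6-joint arm with a two-finger parallel gripper is mounted at the origin on the work surface. World frame = base frame: x ahead of the robot, y to its left, z up, the work surface at z = 0. Lengths are in mm, angles in rad, forces in N, time in s.
With the tool pointing down it reaches from about 350 to 775 mm from the base axis. Payload 7.3 kg.
Tool frame: the origin (TCP) lies at the very end of the fingers, on their centre line; the grasp point (between the pads) lies 19 mm behind it; z points along the fingers, y is the line along which they close (so a half turn about z gives the same grasp; the last joint's range is limited). The gripper opens to 92 mm and grips with 3 to 60 N. Pads are 19 mm wide; open, the fingers measure 130 mm over their backs; the gripper's body (75 mm by 190 mm) begins 47 mm behind the grasp point.
Start: joints at [1.028, 0.342, 1.524, -0, 1.275, -0.146], TCP at [202.884, 484.235, 226.741] pointing down, gripper open.
Joint ranges: [-2.53, 2.53], [-0.77, 2.02], [0.04, 2.7], [-1, 4.14], [0.28, 2.66], [-3.11, 3.11]. Speed limits (rad/s): [2.57, 2.57, 3.14, 3.14, 3.14, 3.14].

INTERFACE

Orientations are given as [roll, pitch, yaw] about the fixed x, y, z axes, in that order (R = Rz(yaw) Ry(pitch) Rx(roll)).
In Python, from plant import get_obs, capture, close_job gives the robot as it stands. The module is installed in compiled form; this text tells all that it offers.
- The arm moves only by the shell command python3 -m handwheel 'ROWS'. ROWS is JSON, a list of rows, each a list of 3 entries, a list of its own where there are three numbers: the turn, a rotation vector about the tool's x, y, z in degrees, then the shift along the tool's x, y, z in m, then the opening, from 0 (shut) to 1 (fully open). A call has 1 to 12 rows; each row is the pose to reach, as a shift and turn from the pose commanded when the call began, along the tool's axes at that moment; what a row does not reach only later rows make up. A row lasts 1/10 s, in which the tool goes at most 50 mm and 8.59 degrees, less where a joint would pass 70% of its speed; a pose out of reach is approached as far as the arm can. A call with a gripper value outside its range is refused whole. The fingers move at their own pace and stop on an object; the grip force is fixed at half the most. Time passes only in rows, so rows that repeat a pose let the fingers close. It gives the time, the measured TCP pose, the force, the opening and the grip force at its end, in the units of the state.
- get_obs(): the state, without advancing time (a new reading comes with each control period).
- capture(name): name is "scene" or "side" or "wrist"; returns a dict with "image" (400x640x3 uint8, red, green, blue), "depth" (400x640 float32, mm along the optical axis (not along the pixel's ray), 0 where there is no reading), "fx", "fy", "cx", "cy" (pixels), "camera_from_world" (4x4, takes a point from world to camera coordinates). Camera axes: x right, y down, z forward; pixel columns grow to the right and rows downward; lengths in mm; the calibration is good to about 2 mm. A picture is of the moment at which its call begins.
- close_job(): hands the job in; it is judged then, once.
The state is a dict: "time": time; "joint_positions": joint angles; "dq": joint speeds; "tau": joint torques, N m; "tool_pos": TCP position; "tcp_rot": TCP orientation; "contact_force": force on the tool from outside, world axes, zero at the start; "moment": the same for the moment, N m; "grip_width": finger opening in mm; "finger_force": force on a finger pad.
Only numpy, scipy, OpenCV 4.12 (cv2) and the standard library are available. Lean on these libraries where they do the work, as an engineer would, in place of code of your own. Each camera call takes 0.05 s, during which the arm holds its last target. There are 200 camera calls.

## Working session

There is one attempt and no reset: what is moved stays moved. The work goes in short steps, Python scripts to look and compute and a shell command to move; the robot and the scene stay as the last step left them, time stands still between calls to the robot, and variables do not carry over. Pictures are saved under pics/ and viewed, at most 10 in all, crops included, and the job is handed in when it is done.

```bash
mkdir -p pics
cat > h.py <<'E'
import numpy as np,cv2
from plant import get_obs,capture
def grab(n):
    c=capture(n); np.savez('/tmp/'+n+'.npz',**c); return c
def load(n): return dict(np.load('/tmp/'+n+'.npz'))
def pts(c):
    d=c['depth'];v,u=np.mgrid[:400,:640]
    P=np.stack([(u-c['cx'])/c['fx']*d,(v-c['cy'])/c['fy']*d,d,np.ones_like(d)],-1)
    W=P@np.linalg.inv(c['camera_from_world']).T
    W=W[...,:3]; W[d==0]=np.nan; return W
def ray(c,u,v,z):
    T=np.linalg.inv(c['camera_from_world']);o=T[:3,3]
    d=T[:3,:3]@[(u-c['cx'])/c['fx'],(v-c['cy'])/c['fy'],1]
    return o+d*(z-o[2])/d[2]
E
python3 - <<'E'
from h import *
ims=[grab(n)['image'] for n in('scene','side')]
for n,i in zip(('scene','side'),ims): cv2.imwrite(f'pics/{n}0.png',cv2.resize(i[...,::-1],(800,500)))
o=get_obs();print({k:np.round(v,3) for k,v in o.items()})
for n in('scene','side'): print(np.linalg.inv(load(n)['camera_from_world']).round(2))
E
```

```text
{'time': np.float64(0.1), 'joint_positions': array([ 1.028,  0.343,  1.525,  0.   ,  1.275, -0.146]), 'dq': array([-0.002, -0.001, -0.003,  0.   , -0.   ,  0.001]), 'tau': array([ 1.0000e-03, -4.3201e+01, -2.4469e+01,  7.2000e-02,  5.3000e-02,
       -0.0000e+00]), 'tool_pos': array([202.7  , 483.913, 226.104]), 'tcp_rot': array([-3.14 , -0.   ,  2.745]), 'contact_force': array([ 0.281, -0.075, -0.129]), 'moment': array([-0.029, -0.019, -0.063]), 'finger_force': np.float64(0.0), 'grip_width': np.float64(91.368)}
[[-5.90000e-01  5.60000e-01 -5.80000e-01  1.28558e+03]
 [ 8.10000e-01  3.90000e-01 -4.40000e-01  5.29050e+02]
 [-2.00000e-02 -7.30000e-01 -6.80000e-01  1.05205e+03]
 [ 0.00000e+00  0.00000e+00  0.00000e+00  1.00000e+00]]
[[ 7.40000e-01 -5.10000e-01  4.40000e-01 -2.21600e+01]
 [-6.70000e-01 -5.60000e-01  4.80000e-01 -6.29420e+02]
 [ 0.00000e+00 -6.50000e-01 -7.60000e-01  1.11742e+03]
 [ 0.00000e+00  0.00000e+00  0.00000e+00  1.00000e+00]]
```

View pics/scene0.png

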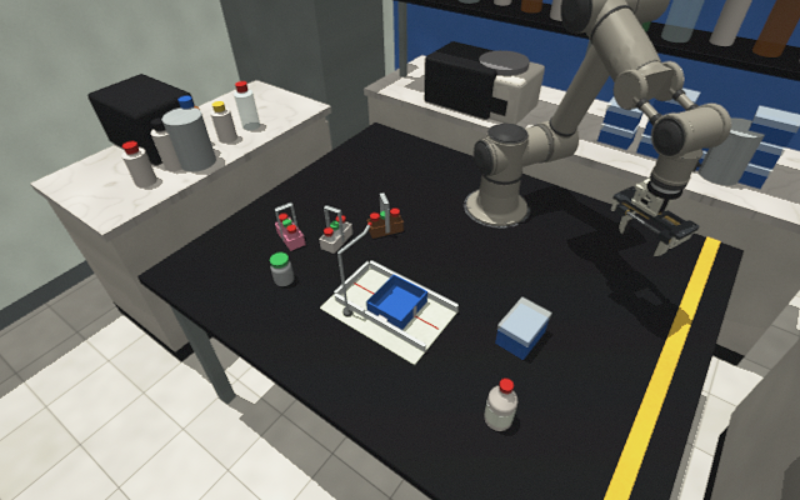

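View pics/side0.png

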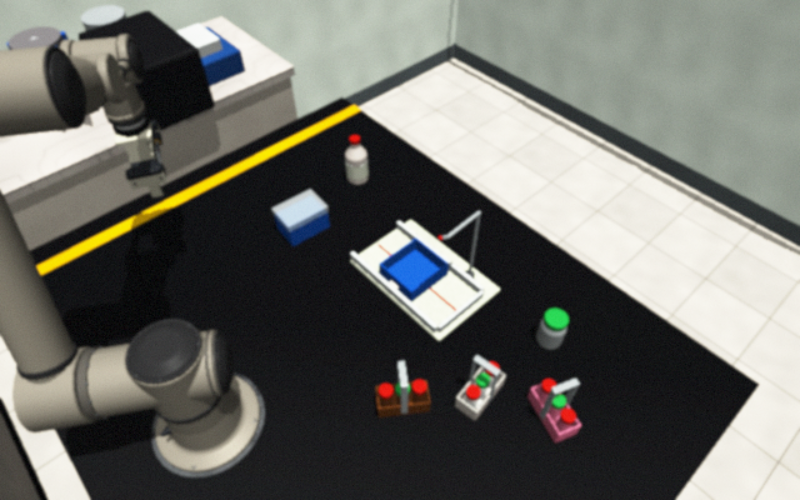

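The scene shows three baskets: brown (385,222), white (336,235) and pink (289,232) in the 800-wide scene view. Only the white one fits the description. In the side view it is at (481,388), with the stand at (425,280), the post at (470,272) and the red hook tip at (442,237). Next I measure all of these.

Run:
```python
from h import *
big=[]
for n,(u,v) in (('scene',(336,232)),('side',(481,388))):
    c=load(n);im=c['image'];W=pts(c);hsv=cv2.cvtColor(im,cv2.COLOR_RGB2HSV)
    H,S,V=[hsv[...,i].astype(int) for i in range(3)];X,Y,Z=W[...,0],W[...,1],W[...,2]
    table=(X>150)&(X<1000)&(np.abs(Y)<700)
    red=(((H<8)|(H>172))&(S>150)&(V>100))
    # plate
    m=table&(S<50)&(V>140)&(abs(Z-8)<8)
    k,l,st,ce=cv2.connectedComponentsWithStats(m.astype(np.uint8));i=1+st[1:,4].argmax()
    big_xy=W[m][:,:2]; r=cv2.minAreaRect(W[l==i][:,:2].astype(np.float32));print(n,'plate',r,np.round(cv2.boxPoints(r)).tolist())
    # blue tray
    b=table&(H>100)&(H<130)&(S>120)&(V>50)
    k,l,st,ce=cv2.connectedComponentsWithStats(b.astype(np.uint8))
    for i in range(1,k):
        if st[i,4]>150:
            q=W[l==i];t=q[q[:,2]>45];r=cv2.minAreaRect((t if len(t)>5 else q)[:,:2].astype(np.float32));print('blue',st[i],ce[i].round(),np.round(np.nanmedian(q,0)),'rim',len(t),r)
    k,l,st,ce=cv2.connectedComponentsWithStats((red&table).astype(np.uint8))
    for i in range(1,k):
        if st[i,4]>3: print('red',ce[i].round(1),st[i,4],np.round(np.nanmedian(W[l==i],0)))
    g=table&(H>45)&(H<75)&(S>120)&(V>70)
    k,l,st,ce=cv2.connectedComponentsWithStats(g.astype(np.uint8))
    for i in range(1,k):
        if st[i,4]>3: print('green',ce[i].round(1),st[i,4],np.round(np.nanmedian(W[l==i],0)))
    u=int(u*.8);v=int(v*.8)
    big.append(cv2.resize(im[v-35:v+35,u-50:u+50,::-1],(400,280),interpolation=2))
    x=load(n)
    hx=(340,265) if n=='scene' else (425,275)
    hx=[int(a*.8) for a in hx];big.append(cv2.resize(im[hx[1]-70:hx[1]+70,hx[0]-100:hx[0]+100,::-1],(400,280),interpolation=2))
    np.set_printoptions(suppress=True)
cv2.imwrite('pics/crop1.png',np.vstack([np.hstack(big[:2]),np.hstack(big[2:])]))
```

```text
scene plate ((696.3901977539062, -26.1756591796875), (331.72894287109375, 56.17217254638672), 88.55245208740234) [[664.0, -191.0], [720.0, -193.0], [729.0, 139.0], [673.0, 140.0]]
blue [ 294  220   48   43 1192] [318. 240.] [577. -15.  18.] rim 201 ((589.5182495117188, -8.732643127441406), (134.60655212402344, 119.47892761230469), 0.7549524903297424)
blue [396 258  42  30 376] [413. 275.] [538. 333.  29.] rim 73 ((520.0868530273438, 339.82440185546875), (59.498939514160156, 118.0142593383789), 41.754188537597656)
red [315.4 168.5] 34 [ 300. -232.   70.]
red [226.  172.9] 31 [ 537. -512.   71.]
red [299.3 172.2] 34 [ 361. -271.   71.]
red [269.4 174.7] 7 [ 447. -354.   72.]
red [274.5 174.1] 11 [ 427. -348.   70.]
red [295.7 178.3] 10 [ 564. -114.  251.]
red [232.8 182.1] 32 [ 564. -448.   71.]
red [262.2 184.2] 33 [ 505. -342.   70.]
red [404.9 307.4] 92 [722. 379. 149.]
green [305.8 171.4] 19 [ 343. -249.   70.]
green [228.9 177.8] 29 [ 554. -480.   70.]
green [267.4 179.8] 35 [ 471. -343.   70.]
green [222.8 207.2] 153 [ 697. -359.   88.]
side plate ((593.0776977539062, -114.570159
[... 361 characters left out ...]
.] rim 240 ((584.654052734375, -10.82779312133789), (131.65696716308594, 123.5115966796875), 0.42837801575660706)
red [283.3 110.6] 62 [720. 379. 148.]
red [351.5 189.7] 12 [ 561. -113.  254.]
red [395.5 290.3] 23 [ 514. -337.   73.]
red [390.5 297.8] 4 [ 490. -343.   69.]
red [335.4 308.7] 136 [ 360. -269.   72.]
red [437.9 307.4] 106 [ 559. -445.   73.]
red [308.2 311.9] 132 [ 303. -228.   72.]
red [378.2 313.3] 106 [ 431. -352.   73.]
red [454.1 332.5] 156 [ 535. -515.   72.]
green [444.8 254.5] 307 [ 693. -361.   90.]
green [386.1 303.9] 95 [ 466. -348.   73.]
green [317.9 310.6] 27 [ 323. -242.   72.]
green [327.1 311.4] 11 [ 339. -258.   71.]
green [447.1 320.7] 104 [ 546. -484.   72.]
```

View pics/crop1.png

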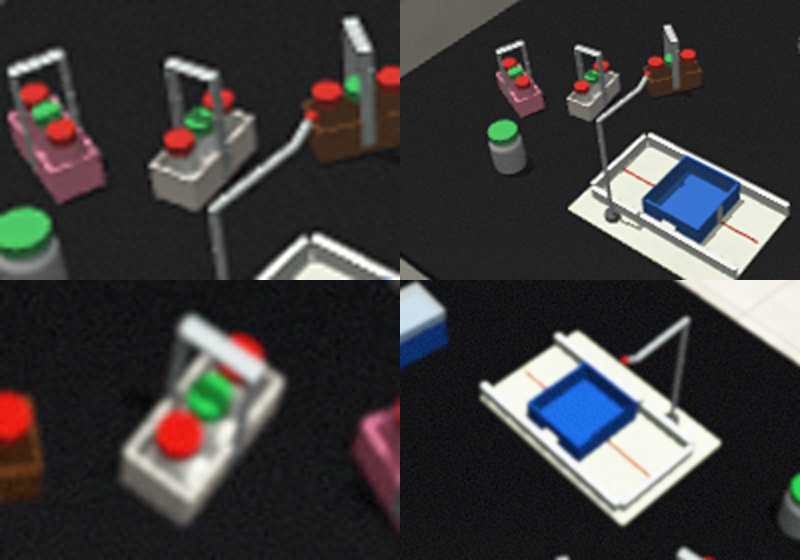

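Run:
```python
from h import *
np.set_printoptions(suppress=True,precision=1)
for n in('scene','side'):
    c=load(n);im=c['image'];W=pts(c);hsv=cv2.cvtColor(im,cv2.COLOR_RGB2HSV)
    H,S,V=[hsv[...,i].astype(int) for i in range(3)];X,Y,Z=W[...,0],W[...,1],W[...,2]
    m=(X>540)&(X<640)&(Y>-180)&(Y<140)&(abs(Z-8)<12)&((H<10)|(H>170))&(S>60)
    v,u=np.nonzero(m)
    p=np.array([ray(c,a,b,8.) for a,b in zip(u,v)])[:,:2]
    f=cv2.fitLine(p.astype(np.float32),cv2.DIST_HUBER,0,.01,.01).ravel()
    print(n,'line',len(p),f,'yaw',np.degrees(np.arctan2(f[1],f[0]))%180-90,'x@-112',f[2]+(-112-f[3])*f[0]/f[1],p[:,1].min(),p[:,1].max())
    # bail
    m=(abs(X-467)<60)&(abs(Y+347)<60)&(Z>120)&(Z<150)&(S<60)
    q=W[m];r=cv2.minAreaRect(q[:,:2].astype(np.float32));print('bail',len(q),r,np.median(q,0))
    v,u=np.nonzero(m);q=np.array([ray(c,a,b,135.) for a,b in zip(u,v)]);r=cv2.minAreaRect(q[:,:2].astype(np.float32));print(' ray135',r,q.mean(0))
    m=(abs(X-467)<100)&(abs(Y+347)<70)&(Z>4)&(Z<52)&(S<70)&(V>70)
    r=cv2.minAreaRect(W[m][:,:2].astype(np.float32));print('basket',m.sum(),r)
    # tip
    for uv in ([(295.7,178.3)] if n=='scene' else [(351.5,189.7)]): print('tip',ray(c,*uv,250.))
    # walls z~34
    m=(X>480)&(X<700)&(Y>-200)&(Y<160)&(abs(Z-32)<5)&(S<60)&(V>120)
    q=W[m]; 
    for s in(0,1):
        w=q[(q[:,0]>590)==s]; w=w[abs(w[:,0]-590)>60]
        f=cv2.fitLine(w[:,:2].astype(np.float32),cv2.DIST_HUBER,0,.01,.01).ravel();print('wall',len(w),f,f[2]+(-112-f[3])*f[0]/f[1])
```

```text
scene line 50 [  0.   -1.  587.7 -11.5] yaw 0.40026093 x@-112 588.3744 -169.94964742956336 128.3309982244781
bail 50 ((472.6648864746094, -345.3694152832031), (17.791908264160156, 56.819828033447266), 10.344691276550293) [ 474.9 -340.6  132. ]
 ray135 ((479.71343994140625, -337.9483337402344), (26.3343505859375, 62.81605911254883), 9.076138496398926) [ 476.6 -339.   135. ]
basket 289 ((451.6835632324219, -328.8207702636719), (60.63587188720703, 167.9499053955078), 79.35930633544922)
tip [ 561.9 -112.2  250. ]
wall 136 [  0.   -1.  506.7  29.2] 508.27823
wall 224 [  0.    1.  670.   -7.7] 669.9867
side line 20 [  0.   -1.  586.5 -89.5] yaw 0.30432892 x@-112 586.5787 -155.56345945997435 88.50916840904415
bail 131 ((468.53912353515625, -347.1209411621094), (16.336549758911133, 56.42070388793945), 9.165496826171875) [ 467.8 -347.8  134.7]
 ray135 ((465.5160827636719, -348.3566589355469), (20.79905891418457, 58.00959777832031), 7.369670867919922) [ 467.2 -347.7  135. ]
basket 503 ((467.94622802734375, -342.6014099121094), (114.06238555908203, 64.95832824707031), 9.46349811553955)
tip [ 563.1 -110.3  250. ]
wall 357 [  0.   -1.  504.9 -31.1] 505.95367
wall 263 [  0.    1.  667.6 -29.7] 667.3484
```

The crop confirms the white basket: bail at about (469,-347), yaw about 9°. The seat is at about (587,-112) with stand yaw about 0°. The tray is at about (587,-10), 102 mm short of home, and the red tip agrees at x 562. I'll move behind the tray with the fingers shut.

```bash
python3 -m handwheel '[[[0,0,67.3],[-0.496,-0.187,0.03],0],[[0,0,67.3],[-0.496,-0.187,0.03],0],[[0,0,67.3],[-0.496,-0.187,0.03],0],[[0,0,67.3],[-0.496,-0.187,0.03],0],[[0,0,67.3],[-0.496,-0.187,0.03],0],[[0,0,67.3],[-0.496,-0.187,0.03],0],[[0,0,67.3],[-0.496,-0.187,0.03],0],[[0,0,67.3],[-0.496,-0.187,0.03],0],[[0,0,67.3],[-0.496,-0.187,0.03],0],[[0,0,67.3],[-0.496,-0.187,0.03],0],[[0,0,67.3],[-0.496,-0.187,0.03],0],[[0,0,67.3],[-0.496,-0.187,0.03],0]]'
python3 - <<'E'
from h import *
c=grab('wrist');cv2.imwrite('pics/w1.png',c['image'][...,::-1]);print(get_obs()['tool_pos'],get_obs()['tcp_rot'],c['camera_from_world'].round(2))
E
```

```text
time: 1.3
tool_pos: [590.2, 116.6, 195.3]
tcp_rot: [-3.141, 0.001, 1.566]
contact_force: [-0.1, -0.4, -0.6]
grip_width: 2.4
finger_force: 0.0
[588.55938952 118.48565791 195.4881874 ] [-3.13970512e+00 -3.02979294e-05  1.56712141e+00] [[ 1.0000e+00 -1.0000e-02 -0.0000e+00 -5.8847e+02]
 [-1.0000e-02 -9.6000e-01  2.9000e-01  8.7350e+01]
 [-0.0000e+00 -2.9000e-01 -9.6000e-01  3.9654e+02]
 [ 0.0000e+00  0.0000e+00  0.0000e+00  1.0000e+00]]
```

View pics/w1.png

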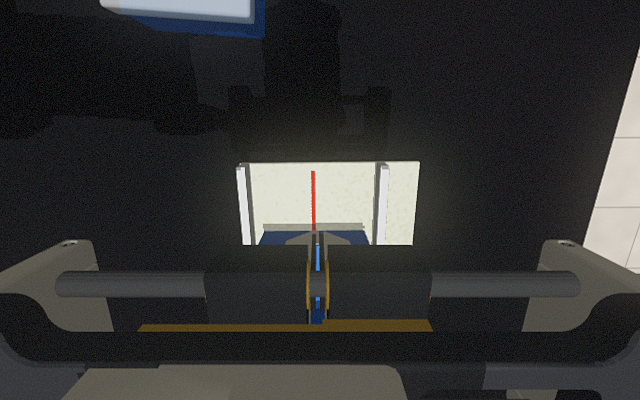

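The wrist view shows the red centre line at u≈313 (v 172–228), the tray's rear wall at v≈228 and the guides at u 243 and 382. The tool is nearly centred. I'll check the numbers.

Run:
```python
from h import *
c=load('wrist');W=pts(c);hsv=cv2.cvtColor(c['image'],cv2.COLOR_RGB2HSV);H,S,V=[hsv[...,i].astype(int) for i in range(3)]
m=((H<8)|(H>172))&(S>120)&(V>80);m[:160]=0;m[235:]=0;m[:,:290]=0;m[:,335:]=0
v,u=np.nonzero(m);p=np.array([ray(c,a,b,8.) for a,b in zip(u,v)])
for lo in range(160,240,15):
    k=(v>=lo)&(v<lo+15)
    if k.any(): print(lo,p[k].mean(0).round(1))
print('rim L,R',W[227,262].round(),W[227,366].round(),W[225,280].round(), 'walls',W[200,239:250,0].round(),W[200,376:390,0].round(),W[166,300].round())
m=(S<60)&(V>90);row=m[215:226]; print(c['fx'])
for v in range(222,246,3): print(v,W[v,290].round(),c['image'][v,290])
```

```text
160 [583.5 125.3   8. ]
175 [583.6 113.8   8. ]
190 [583.7  94.1   8. ]
205 [583.5  74.2   8. ]
220 [583.6  56.8   8. ]
rim L,R [518.  55.  10.] [652.  53.   8.] [541.  56.   8.] walls [498. 499. 500. 502. 503. 504. 505. 506. 507. 508. 507.] [ nan 661. 660. 661. 662. 663. 664. 666. 667. 668. 669. 670. 678. 679.] [568. 133.   8.]
286.6423950245621
222 [554.  61.   9.] [229 232 216]
225 [554.  57.   8.] [149 151 136]
228 [553.  52.   8.] [156 156 140]
231 [553.  49.  10.] [54 68 90]
234 [554.  49.  19.] [59 67 92]
237 [555.  49.  28.] [51 64 86]
240 [575. 127. 208.] [108 102  88]
243 [575. 127. 211.] [111 107  93]
```

```bash
python3 -m handwheel '[[[0,-8,0],[-0.01,-0.0025,0.045],0],[[0,-16,0],[-0.02,-0.0025,0.09],0],[[0,-16,0],[-0.03,-0.0025,0.13],0],[[0,-16,0],[-0.033,-0.0025,0.155],0],[[0,-16,0],[-0.033,-0.0025,0.167],0],[[0,-16,0],[-0.033,-0.0025,0.167],0],[[0,-16,0],[-0.033,-0.0025,0.167],0]]'
```

```text
time: 2.05
tool_pos: [586.2, 87.8, 31.1]
tcp_rot: [3.139, 0.279, 1.57]
contact_force: [0.3, -0.1, 0.5]
grip_width: 0.5
finger_force: 0.0
```

```bash
python3 -m handwheel '[[[0,0,0],[-0.0096,0,0.0028],0],[[0,0,0],[-0.0192,0,0.0055],0],[[0,0,0],[-0.0288,0,0.0083],0],[[0,0,0],[-0.0384,0,0.011],0],[[0,0,0],[-0.048,0,0.0138],0],[[0,0,0],[-0.0577,0,0.0165],0],[[0,0,0],[-0.0673,0,0.0193],0],[[0,0,0],[-0.0769,0,0.022],0],[[0,0,0],[-0.0865,0,0.0248],0],[[0,0,0],[-0.0961,0,0.0276],0],[[0,0,0],[-0.1009,0,0.029],0],[[0,0,0],[-0.1009,0,0.029],0]]'
```

```text
time: 3.25
tool_pos: [585.8, -18.9, 30.2]
tcp_rot: [3.14, 0.279, 1.569]
contact_force: [-0.2, 1.4, 0.2]
grip_width: 0.4
finger_force: 0.4
```

```bash
python3 -m handwheel '[[[0,0,0],[-0.004,0,0.0011],0],[[0,0,0],[-0.008,0,0.0023],0],[[0,0,0],[-0.012,0,0.0034],0],[[0,0,0],[-0.016,0,0.0046],0],[[0,0,0],[-0.019,0,0.0055],0],[[0,0,0],[-0.021,0,0.006],0],[[0,0,0],[-0.021,0,0.006],0]]'
python3 - <<'E'
from h import *
for n in('scene','side'):
    c=grab(n);im=c['image'];W=pts(c);hsv=cv2.cvtColor(im,cv2.COLOR_RGB2HSV)
    H,S,V=[hsv[...,i].astype(int) for i in range(3)]
    b=(W[...,0]>500)&(W[...,0]<670)&(W[...,1]<60)&(W[...,1]>-200)&(H>100)&(H<130)&(S>120)&(V>40)&(abs(W[...,2]-50)<6)
    q=W[b];print(n,b.sum(),cv2.minAreaRect(q[:,:2].astype(np.float32)))
E
```

```text
time: 3.95
tool_pos: [585.7, -39.6, 29.9]
tcp_rot: [3.141, 0.279, 1.57]
contact_force: [0.3, 3.9, 3.4]
grip_width: 0.7
finger_force: 2.0
scene 139 ((587.964111328125, -111.28485870361328), (135.00852966308594, 118.26693725585938), 1.110790491104126)
side 297 ((584.3136596679688, -110.39266967773438), (122.05216979980469, 130.78758239746094), 89.36652374267578)
```

```bash
python3 -m handwheel '[[[0,0,0],[-0.002,0,0.0006],0],[[0,0,0],[-0.004,0,0.0011],0],[[0,0,0],[-0.006,0,0.0017],0],[[0,0,0],[-0.006,0,0.0017],0],[[0,0,0],[-0.006,0,0.0017],0]]'
```

```text
time: 4.55
tool_pos: [585.7, -42.2, 29.9]
tcp_rot: [3.14, 0.275, 1.57]
contact_force: [-0.6, 21.3, 7.7]
grip_width: 0.5
finger_force: 10.4
```

```bash
python3 -m handwheel '[[[0,0,0],[0.03,0,-0.009],0],[[0,0,0],[0.07,0,-0.02],0],[[0,0,0],[0.065,0,-0.065],0.5],[[0,4,0],[0.05,0,-0.11],1],[[0,8,0],[0.038,0,-0.155],1],[[0,16,0],[0.027,0,-0.2],1],[[0,16,0],[0.016,0,-0.233],1],[[0,16,0],[0.016,0,-0.233],1],[[0,16,0],[0.016,0,-0.233],1]]'
```

```text
time: 5.45
tool_pos: [585.2, 32.8, 249.2]
tcp_rot: [-3.141, 0.001, 1.569]
contact_force: [0.8, 0.4, -1.4]
grip_width: 51.6
finger_force: 0.0
```

```bash
python3 -m handwheel '[[[0,0,8],[-0.01,-0.045,-0.02],1],[[0,0,16],[-0.02,-0.09,-0.03],1],[[0,0,24],[-0.03,-0.14,-0.03],1],[[0,0,32],[-0.04,-0.185,-0.03],1],[[0,0,40],[-0.08,-0.185,-0.03],1],[[0,0,48],[-0.13,-0.185,-0.03],1],[[0,0,56],[-0.18,-0.185,-0.03],1],[[0,0,64],[-0.225,-0.185,-0.03],1],[[0,0,72],[-0.27,-0.185,-0.03],1],[[0,0,80.7],[-0.315,-0.185,-0.02],1],[[0,0,80.7],[-0.36,-0.185,0],1],[[0,0,80.7],[-0.391,-0.185,0],1]]'
python3 -m handwheel '[[[0,0,0],[0,0,0],1],[[0,0,0],[0,0,0],1]]'
python3 - <<'E'
from h import *
c=grab('wrist');cv2.imwrite('pics/w2.png',c['image'][...,::-1]);print(get_obs()['tool_pos'],get_obs()['tcp_rot'],get_obs()['grip_width'])
E
```

```text
time: 6.65
tool_pos: [398.2, -358.2, 244.0]
tcp_rot: [-3.134, 0.006, 0.16]
contact_force: [0.4, 0.4, -0.6]
grip_width: 91.9
finger_force: 0.0
time: 6.85
tool_pos: [399.6, -356.6, 247.0]
tcp_rot: [-3.137, 0.003, 0.161]
contact_force: [0.3, 0.8, -0.2]
grip_width: 91.7
finger_force: 0.0
[ 399.89711388 -356.02739459  247.73407251] [-3.13839631e+00  1.76632632e-03  1.62064378e-01] 92.02069362812819
```

View pics/w2.png

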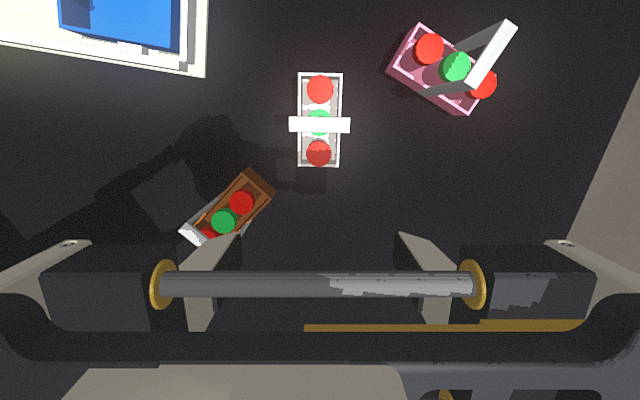

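The wrist view shows the white basket at (320,120) with its bar centred at about (320,124), columns 289–350. Brown is at (227,208) and pink at (455,65). I'll measure the bar.

Run:
```python
from h import *
c=load('wrist');W=pts(c)
m=np.zeros((400,640),bool);m[105:145,275:365]=1
m&=(W[...,2]>115)&(W[...,2]<155)
v,u=np.nonzero(m);print(len(u),W[m].mean(0).round(1))
p=np.array([ray(c,a,b,135.) for a,b in zip(u,v)])[:,:2].astype(np.float32)
r=cv2.minAreaRect(p);print(r)
caps=[]
hsv=cv2.cvtColor(c['image'],cv2.COLOR_RGB2HSV);H,S,V=[hsv[...,i].astype(int) for i in range(3)]
m=((H<8)|(H>172))&(S>120);m[:,:295]=0;m[:,345:]=0;m[180:]=0
k,l,st,ce=cv2.connectedComponentsWithStats(m.astype(np.uint8))
cs=[ray(c,*ce[i],73.) for i in range(1,k) if st[i,4]>100];print(np.round(cs,1));d=cs[0]-cs[1];print(np.degrees(np.arctan2(d[1],d[0])))
b=np.array(r[0]);o=get_obs();y=o['tcp_rot'][2];d=b-o['tool_pos'][:2]
print('tool dx,dy',d@[np.cos(y),np.sin(y)],d@[np.sin(y),-np.cos(y)],o['tool_pos'])
```

```text
968 [ 466.5 -347.2  135.4]
((466.442138671875, -347.52490234375), (14.089012145996094, 55.54190444946289), 7.730971336364746)
[[ 501.5 -342.4   73. ]
 [ 432.6 -351.8   73. ]]
7.787395815812467
tool dx,dy 67.0449649666288 2.3463527205001937 [ 399.89711388 -356.02739459  247.73407251]
```

```bash
python3 -m handwheel '[[[0,0,1.5],[0.04,0.0023,0],1],[[0,0,1.5],[0.067,0.0023,0.02],1],[[0,0,1.5],[0.067,0.0023,0.06],1],[[0,0,1.5],[0.067,0.0023,0.1],1],[[0,0,1.5],[0.067,0.0023,0.13],1],[[0,0,1.5],[0.067,0.0023,0.145],1],[[0,0,1.5],[0.067,0.0023,0.145],1],[[0,0,1.5],[0.067,0.0023,0.145],1]]'
```

```text
time: 7.7
tool_pos: [467.2, -347.8, 104.9]
tcp_rot: [3.141, -0.0, 0.137]
contact_force: [0.2, 1.0, -0.3]
grip_width: 91.9
finger_force: 0.0
```

```bash
python3 -m handwheel '[[[0,0,0],[0,0,0],0.4],[[0,0,0],[0,0,0],0.4],[[0,0,0],[0,0,0],0.4],[[0,0,0],[0,0,0],0.4],[[0,0,0],[0,0,0],0.4],[[0,0,0],[0,0,0],0.4]]'
```

```text
time: 8.3
tool_pos: [466.8, -348.7, 104.4]
tcp_rot: [-3.141, -0.0, 0.135]
contact_force: [-1.2, 0.2, 2.1]
grip_width: 55.9
finger_force: 29.9
```

```bash
python3 -m handwheel '[[[0,0,0],[0,0,-0.01],0.4],[[0,0,0],[0,0,-0.035],0.4],[[0,0,0],[0,0,-0.07],0.4],[[0,0,0],[0,0,-0.105],0.4],[[0,0,0],[0,0,-0.132],0.4],[[0,0,1],[0.004,-0.015,-0.142],0.4],[[0,0,2],[0.016,-0.05,-0.142],0.4],[[0,0,3.5],[0.028,-0.09,-0.142],0.4],[[0,0,5],[0.042,-0.135,-0.142],0.4],[[0,0,6.5],[0.055,-0.18,-0.142],0.4],[[0,0,7.5],[0.065,-0.215,-0.142],0.4],[[0,0,7.5],[0.07,-0.229,-0.142],0.4]]'
python3 -m handwheel '[[[0,0,0],[0,0,0],0.4],[[0,0,0],[0,0,0],0.4],[[0,0,0],[0,0,0],0.4]]'
python3 - <<'E'
from h import *
c=grab('scene');s=grab('side');
a=cv2.resize(c['image'][110:260,230:430,::-1],(400,300),interpolation=2);b=cv2.resize(s['image'][110:260,260:460,::-1],(400,300),interpolation=2)
cv2.imwrite('pics/held.png',np.hstack([a,b]))
for n,c in(('scene',c),('side',s)):
    W=pts(c);hsv=cv2.cvtColor(c['image'],cv2.COLOR_RGB2HSV);H,S,V=[hsv[...,i].astype(int) for i in range(3)]
    m=((H<8)|(H>172))&(S>130)&(V>90)&(W[...,2]>190)&(W[...,2]<275)
    k,l,st,ce=cv2.connectedComponentsWithStats(m.astype(np.uint8))
    for i in range(1,k):
        if st[i,4]>3: print(n,ce[i].round(1),st[i,4],np.nanmedian(W[l==i],0).round())
E
```

```text
time: 9.5
tool_pos: [505.0, -109.2, 246.6]
tcp_rot: [-3.14, 0.0, 0.007]
contact_force: [0.9, -0.6, -3.4]
grip_width: 55.3
finger_force: 29.9
time: 9.8
tool_pos: [505.1, -113.8, 246.2]
tcp_rot: [3.141, 0.0, 0.003]
contact_force: [-0.6, -0.9, -3.2]
grip_width: 55.4
finger_force: 29.9
scene [192.3  66.6] 29 [  134. -1151.   217.]
scene [192.5  71.4] 18 [  148. -1133.   199.]
scene [308.8 173.6] 5 [ 485. -120.  214.]
scene [314.4 175.4] 5 [ 479. -100.  211.]
scene [295.1 178.7] 7 [ 567. -111.  252.]
scene [299.6 184. ] 42 [ 544. -112.  213.]
scene [299.5 188. ] 6 [ 553. -106.  205.]
side [327.1 218. ] 92 [ 469. -116.  215.]
```

View pics/held.png

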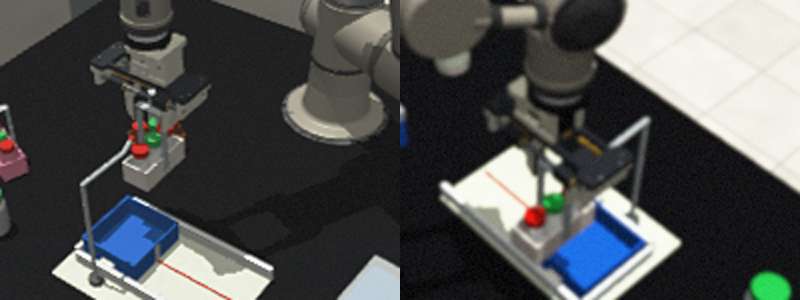

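Tray is home and the basket is held upright, with its bar at about z 272 in front of the hook tip. I'll move the bail over the tip.

```bash
python3 -m handwheel '[[[0,0,0],[0.008,-0.001,0],0.4],[[0,0,0],[0.02,-0.002,0],0.4],[[0,0,0],[0.033,-0.002,0],0.4],[[0,0,0],[0.046,-0.002,0],0.4],[[0,0,0],[0.059,-0.002,0],0.4],[[0,0,0],[0.07,-0.002,0],0.4],[[0,0,0],[0.078,-0.002,0],0.4],[[0,0,0],[0.081,-0.002,0],0.4],[[0,0,0],[0.081,-0.002,0],0.4],[[0,0,0],[0.081,-0.002,0],0.4],[[0,0,0],[0.081,-0.002,0],0.4]]'
```

```text
time: 11.0
tool_pos: [585.9, -110.0, 246.4]
tcp_rot: [-3.142, 0.0, 0.004]
contact_force: [-0.4, 0.1, -3.3]
grip_width: 56.0
finger_force: 29.9
```

```bash
python3 -m handwheel '[[[0,0,0],[0,0.001,0.005],0.4],[[0,0,0],[0,0.001,0.01],0.4],[[0,0,0],[0,0.001,0.015],0.4],[[0,0,0],[0,0.001,0.02],0.4],[[0,0,0],[0,0.001,0.024],0.4],[[0,0,0],[0,0.001,0.026],0.4],[[0,0,0],[0,0.001,0.028],0.4],[[0,0,0],[0,0.001,0.028],0.4],[[0,0,0],[0,0.001,0.028],0.4]]'
```

```text
time: 11.9
tool_pos: [586.3, -111.0, 218.4]
tcp_rot: [3.142, -0.0, 0.005]
contact_force: [-0.1, -0.7, -2.9]
grip_width: 55.9
finger_force: 29.9
```

```bash
python3 -m handwheel '[[[0,0,0],[0,0,0.001],0.4],[[0,0,0],[0,0,0.002],0.4],[[0,0,0],[0,0,0.003],0.4],[[0,0,0],[0,0,0.003],0.4]]'
```

```text
time: 12.3
tool_pos: [586.8, -111.1, 216.3]
tcp_rot: [3.141, -0.002, 0.005]
contact_force: [0.8, 0.6, 3.8]
grip_width: 55.9
finger_force: 29.9
```

The bar is on the rod: the force changed from −3 to +4 N. I'll ease off 1 mm and then open.

```bash
python3 -m handwheel '[[[0,0,0],[0,0,-0.001],0.4],[[0,0,0],[0,0,-0.001],0.4],[[0,0,0],[0,0,-0.001],0.4]]'; python3 -m handwheel '[[[0,0,0],[0,0,0],0.62],[[0,0,0],[0,0,0],0.65],[[0,0,0],[0,0,0],0.7],[[0,0,0],[0,0,0],0.8],[[0,0,0],[0,0,0],1],[[0,0,0],[0,0,0],1],[[0,0,0],[0,0,0],1],[[0,0,0],[0,0,0],1],[[0,0,0],[0,0,0],1],[[0,0,0],[0,0,0],1]]'
python3 - <<'E'
from h import *
c=grab('scene');s=grab('side')
a=cv2.resize(c['image'][110:260,230:430,::-1],(400,300),interpolation=2);b=cv2.resize(s['image'][110:260,260:460,::-1],(400,300),interpolation=2)
cv2.imwrite('pics/hung.png',np.hstack([a,b]))
E
```

```text
time: 12.6
tool_pos: [586.6, -111.1, 216.5]
tcp_rot: [3.141, -0.001, 0.005]
contact_force: [2.6, -0.5, 1.9]
grip_width: 55.4
finger_force: 29.9
time: 13.6
tool_pos: [586.2, -111.0, 216.3]
tcp_rot: [-3.142, -0.0, 0.005]
contact_force: [-0.9, 1.3, -0.6]
grip_width: 91.9
finger_force: 0.0
```

View pics/hung.png

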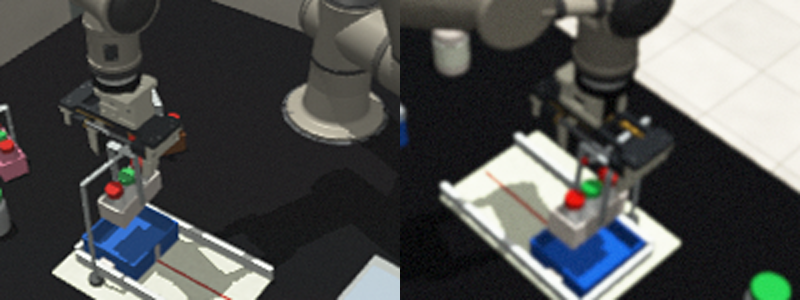

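The basket hangs upright on the hook over the tray with the fingers open. I'll go straight up and check that it is still.

```bash
python3 -m handwheel '[[[0,0,0],[0,0,-0.01],1],[[0,0,0],[0,0,-0.03],1],[[0,0,0],[0,0,-0.05],1],[[0,0,0],[0,0,-0.08],1],[[0,0,0],[0,0,-0.11],1],[[0,0,0],[0,0,-0.13],1],[[0,0,0],[0,0,-0.13],1],[[0,0,0],[0,0,-0.13],1],[[0,0,0],[0,0,-0.13],1],[[0,0,0],[0,0,-0.13],1],[[0,0,0],[0,0,-0.13],1],[[0,0,0],[0,0,-0.13],1]]'
cat > m.py <<'E'
from h import *
for n in('scene','side'):
    c=grab(n);W=pts(c);hsv=cv2.cvtColor(c['image'],cv2.COLOR_RGB2HSV);H,S,V=[hsv[...,i].astype(int) for i in range(3)]
    T=(abs(W[...,0]-586)<80)&(abs(W[...,1]+112)<80)
    m=T&((H<8)|(H>172))&(S>130)&(V>90)&(W[...,2]>150)
    k,l,st,ce=cv2.connectedComponentsWithStats(m.astype(np.uint8))
    print(n,[(ce[i].round(1).tolist(),np.nanmedian(W[l==i],0).round().tolist()) for i in range(1,k) if st[i,4]>8])
    b=T&(S<60)&(W[...,2]>234)&(W[...,2]<262)&(abs(W[...,0]-586)<16);q=W[b][:,:2].astype(np.float32);print(' bar',len(q),cv2.minAreaRect(q))
    t=T&(H>100)&(H<130)&(S>120)&(V>40)&(abs(W[...,2]-50)<6);print(' tray',cv2.minAreaRect(W[t][:,:2].astype(np.float32)))
E
python3 m.py
python3 -m handwheel '[[[0,0,0],[0,0,0],1],[[0,0,0],[0,0,0],1],[[0,0,0],[0,0,0],1],[[0,0,0],[0,0,0],1],[[0,0,0],[0,0,0],1],[[0,0,0],[0,0,0],1],[[0,0,0],[0,0,0],1],[[0,0,0],[0,0,0],1],[[0,0,0],[0,0,0],1],[[0,0,0],[0,0,0],1],[[0,0,0],[0,0,0],1],[[0,0,0],[0,0,0],1]]'
python3 m.py
python3 -c "
from h import *
c=load('scene');s=load('side')
cv2.imwrite('pics/fin.png',np.hstack([cv2.resize(x[..., ::-1],(400,300),interpolation=2) for x in(c['image'][110:260,230:430],s['image'][110:260,260:460])]))"
```

```text
time: 14.9
tool_pos: [586.1, -111.0, 345.7]
tcp_rot: [-3.141, 0.001, 0.005]
contact_force: [0.0, -0.1, -0.0]
grip_width: 91.6
finger_force: 0.0
scene [([300.9, 191.6], [548.0, -104.0, 186.0]), ([286.1, 204.3], [623.0, -111.0, 180.0])]
 bar 85 ((585.8119506835938, -111.94451904296875), (30.459644317626953, 57.101749420166016), 2.712721347808838)
 tray ((588.72802734375, -112.33981323242188), (124.93899536132812, 132.90890502929688), 89.39186096191406)
side [([351.9, 189.6], [561.0, -113.0, 254.0]), ([361.3, 195.8], [612.0, -105.0, 183.0]), ([367.5, 197.5], [621.0, -125.0, 182.0]), ([347.0, 209.0], [545.0, -115.0, 187.0])]
 bar 114 ((584.2058715820312, -112.53558349609375), (24.573562622070312, 56.72688674926758), 0.3833235800266266)
 tray ((584.35595703125, -113.0653076171875), (120.26753234863281, 130.0301513671875), 89.75144958496094)
time: 16.2
tool_pos: [586.2, -111.0, 346.2]
tcp_rot: [-3.142, -0.0, 0.005]
contact_force: [-0.1, -0.3, 0.0]
grip_width: 91.6
finger_force: 0.0
scene [([300.8, 191.8], [547.0, -103.0, 185.0]), ([286.2, 204.4], [624.0, -108.0, 181.0])]
 bar 84 ((586.4534301757812, -110.6136703491211), (29.04654884338379, 57.00880813598633), 4.5848612785339355)
 tray ((587.838134765625, -110.21449279785156), (121.1765365600586, 136.11117553710938), 89.1695327758789)
side [([351.8, 189.6], [562.0, -113.0, 253.0]), ([361.4, 195.5], [612.0, -106.0, 185.0]), ([367.8, 196.9], [622.0, -124.0, 184.0]), ([347.2, 208.9], [546.0, -114.0, 187.0])]
 bar 116 ((586.1913452148438, -112.00961303710938), (55.547908782958984, 28.87837791442871), 76.1094741821289)
 tray ((584.1314086914062, -112.16980743408203), (121.72439575195312, 130.21730041503906), 89.47119903564453)
```

View pics/fin.png

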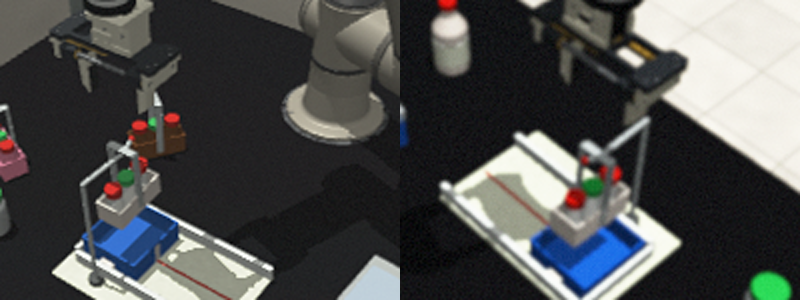

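The basket hangs free, nearly level and above the tray. Pixels barely changed over 1.3 s. I'll let it settle a little longer, then hand in.

```bash
for i in 1; do python3 -m handwheel '[[[0,0,0],[0,0,0],1],[[0,0,0],[0,0,0],1],[[0,0,0],[0,0,0],1],[[0,0,0],[0,0,0],1],[[0,0,0],[0,0,0],1],[[0,0,0],[0,0,0],1],[[0,0,0],[0,0,0],1],[[0,0,0],[0,0,0],1],[[0,0,0],[0,0,0],1],[[0,0,0],[0,0,0],1],[[0,0,0],[0,0,0],1],[[0,0,0],[0,0,0],1]]'; done; python3 m.py | grep '\[('; python3 -c "
from plant import close_job
print(close_job())"
```

```text
time: 17.5
tool_pos: [586.2, -111.0, 346.3]
tcp_rot: [-3.142, -0.0, 0.005]
contact_force: [0.4, 0.4, 0.7]
grip_width: 92.2
finger_force: 0.0
scene [([300.8, 191.8], [547.0, -106.0, 184.0]), ([286.2, 204.5], [623.0, -108.0, 181.0])]
side [([351.9, 189.6], [561.0, -113.0, 254.0]), ([361.3, 195.5], [612.0, -105.0, 183.0]), ([367.6, 196.9], [621.0, -123.0, 183.0]), ([347.1, 208.9], [546.0, -115.0, 187.0])]
the job is handed in; nothing more can be done
None
```

I pushed the tray home against its end stop, hung the white basket on the hook where it stays still and let go, left the bystanders alone, and handed the job in at about 17.6 s; no verdict came back.

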